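# Line up casting flasks by height for the kiln

## Robot

A 7-joint arm with a two-finger parallel gripper is mounted at the origin on the work surface. World frame = base frame: x ahead of the robot, y to its left, z up, the work surface at z = 0. Lengths are in m, angles in rad, forces in N, time in s.
With the tool pointing down it reaches from about 0.4 to 0.85 m from the base axis. Payload 6.9 kg.
Tool frame: the origin (TCP) lies at the very end of the fingers, on their centre line; the grasp point (between the pads) lies 19 mm behind it; z points along the fingers, y is the line along which they close (so a half turn about z gives the same grasp; the last joint's range is limited). The gripper opens to 85 mm and grips with 20 to 120 N. Pads are 22 mm wide; open, the fingers measure 114 mm over their backs; the gripper's body (76 mm by 85 mm) begins 54 mm behind the grasp point. The pads swing forward as they close: fully open they stand 13 mm farther back than shut.
Start: joints at [1.393, 0.507, -0.238, 1.5, 0.126, 1.149, -0.155], TCP at [0.174, -0.6, 0.231] pointing down, gripper open.
Joint ranges: [-3.08, 3.08], [-0.24, 2.05], [-1.43, 1.35], [0, 2.5], [-1.52, 4.66], [0.17, 1.96], [-2.89, 2.89]. Speed limits (rad/s): [2.39, 2.39, 3.14, 3.14, 3.14, 3.14, 3.14].

## Interface

Orientations are given as [roll, pitch, yaw] about the fixed x, y, z axes, in that order (R = Rz(yaw) Ry(pitch) Rx(roll)).
In Python, from station import bot gives the robot as it stands.
- The arm moves only by the tool move_arm, never from a script. Its argument "moves" is a list of rows, each a list of 3 entries, a list of its own where there are three numbers: the shift along the world's x, y, z in mm, then the turn, a rotation vector about the world's x, y, z in rad, then the closure, from 0 (fully open) to 1 (shut). In form: [[[x, y, z], [ax, ay, az], grip], ...]. A call has 1 to 5 rows; each row is the pose to reach, as a shift and turn from the pose commanded when the call began; what a row does not reach only later rows make up. A row lasts 1/12 s, in which the tool goes at most 41.7 mm and 7.16 degrees, less where a joint would pass 70% of its speed; a pose out of reach is approached as far as the arm can. A call with a gripper value outside its range is refused whole. The fingers move at their own pace and stop on an object; "grip_force" is the grip in N (left out, the last holds). Time passes only in rows, so rows that repeat a pose let the fingers close. It gives the time, the measured TCP pose, the force, the opening and the grip force at its end, in the units of the state.
- bot.get_state(): the state, without advancing time (a new reading comes with each control period).
- bot.snapshot(name): name is "side" or "top" or "wrist"; returns a dict with "color" (384x512x3 uint8, red, green, blue), "depth" (384x512 float32, m along the optical axis (not along the pixel's ray), 0 where there is no reading), "fx", "fy", "cx", "cy" (pixels), "R" (3x3) and "t" (3): a world point X has camera coordinates R X + t. Camera axes: x right, y down, z forward; pixel columns grow to the right and rows downward; lengths in m; the calibration is good to about 2 mm. The wrist camera is an equidistant fisheye: a pixel r from the principal point sees the ray r / f radians off the axis. A picture is of the moment at which its call begins.
- bot.job_done(): hands the job in; it is judged then, once.
Trained networks look in the newest picture that a camera, given by its name, has taken for a name from the list of things; names that differ only in an ending like _2 or _b are one class to them, and where a whole thing is asked for, a point or a joint stands for the part that bears it (a point fixed in the world has none). Each returns a list of dicts, best first, with "score" (0 to 1); they miss things now and then, are a little off and sometimes report something else, mostly with a low value. They report only what shows in the picture. A call takes as long as a camera call. They do not tell look-alikes from the thing itself.
- bot.boxes_of(name, camera): "extent" ([centre column, centre row, width, height] in pixels, round what is visible of it).
- bot.place_of(name, camera): "uv" ([column, row] in pixels: a listed point, or the origin of a listed thing).
The state is a dict: "time_s": time; "qpos": joint angles; "joint_velocities": joint speeds; "effort": joint torques, N m; "tcp_pos": TCP position; "ee_rot": TCP orientation; "contact_force": force on the tool from outside, world axes, zero at the start; "ft_torque": the same for the moment, N m; "finger_gap": finger opening in m; "grasp_force": force on a finger pad.
Only numpy, scipy, OpenCV 4.12 (cv2) and the standard library are available. Lean on these libraries where they do the work, as an engineer would, in place of code of your own. Each camera call takes 0.05 s, during which the arm holds its last target. There are 200 camera calls.

## Task

Stand the four plain steel flasks on the four round white setters in order of height, one centred on each setter, with the shortest next to the firebrick and the tallest farthest from it. The flanged flask was put on the row by mistake: set it aside, centred on top of the firebrick. Keep every flask upright throughout and leave them all standing.

Things in the scene. Friction and masses are not known exactly. Their poses are not given: they have to be found in the camera images.
- flask_40: The shortest plain flask: a solid, straight-sided upright steel cylinder 50 mm in diameter and 40 mm high, filled with white plaster (white top with a small dark hole in the middle), about 170 g, loose. It stands on the bench at the start. Origin at the centre of its underside, z up.
- flask_58: The second shortest plain flask: a solid, straight-sided upright steel cylinder 50 mm in diameter and 58 mm high, filled with white plaster (white top with a small dark hole in the middle), about 240 g, loose. It stands on the bench at the start. Origin at the centre of its underside, z up.
- flask_76: The second tallest plain flask: a solid, straight-sided upright steel cylinder 50 mm in diameter and 76 mm high, filled with white plaster (white top with a small dark hole in the middle), about 310 g, loose. It stands on the bench at the start. Origin at the centre of its underside, z up.
- flask_94: The tallest plain flask: a solid, straight-sided upright steel cylinder 50 mm in diameter and 94 mm high, filled with white plaster (white top with a small dark hole in the middle), about 380 g, loose. It stands on the bench at the start. Origin at the centre of its underside, z up.
- flanged_flask: The flanged flask, the wrong kind: an upright steel cylinder 50 mm in diameter and 66 mm high in all, with rows of small dark holes round its side and, at its foot, a round steel flange 68 mm in diameter and 6 mm thick; white plaster top, about 300 g, loose. At the start it stands on one of the four setters. Origin at the centre of its underside, z up.
- setter_a: One of four identical flat white round ceramic setters, 72 mm in diameter, 5 mm thick, fixed in a straight row at 84 mm spacing on a low dark-brown steel board (12 mm thick, 120 mm wide); top 17 mm above the bench. Origin at the centre of its top face, z up. Which place in the row this letter has differs from start to start: read its position.
- setter_b: One of four identical flat white round ceramic setters, 72 mm in diameter, 5 mm thick, fixed in a straight row at 84 mm spacing on a low dark-brown steel board (12 mm thick, 120 mm wide); top 17 mm above the bench. Origin at the centre of its top face, z up. Which place in the row this letter has differs from start to start: read its position.
- setter_c: One of four identical flat white round ceramic setters, 72 mm in diameter, 5 mm thick, fixed in a straight row at 84 mm spacing on a low dark-brown steel board (12 mm thick, 120 mm wide); top 17 mm above the bench. Origin at the centre of its top face, z up. Which place in the row this letter has differs from start to start: read its position.
- setter_d: One of four identical flat white round ceramic setters, 72 mm in diameter, 5 mm thick, fixed in a straight row at 84 mm spacing on a low dark-brown steel board (12 mm thick, 120 mm wide); top 17 mm above the bench. Origin at the centre of its top face, z up. Which place in the row this letter has differs from start to start: read its position.
- firebrick: Flat buff firebrick fixed on the same board at one end of the row (either end), in line with the setters: 100 mm across the row, 90 mm along it, 25 mm thick, top 37 mm above the bench, centre 105 mm from the nearest setter's. Origin at the centre of its top face, z up, y along the row. A loose white crucible 38 mm high stands 105 mm beyond the other end of the row.
There are look-alikes about, which are no part of the job. What is shaped like the flanged_flask but red is not meant.

How it is judged:
At the end, for the whole second after the job is handed in: From the firebrick outwards the 40, 58, 76 and 94 mm flasks stand on the setters, undersides within 12 mm of the setters' top centres; the flanged flask stands within 15 mm of the centre of the firebrick's top; all upright within 0.1 rad and at rest (under 0.01 m/s, 0.1 rad/s) ((distance between flask_40 and setter_a below 0.012 m or distance between flask_40 and setter_b below 0.012 m or distance between flask_40 and setter_c below 0.012 m or distance between flask_40 and setter_d below 0.012 m) and horizontal distance between flask_40 and firebrick between 0.075 and 0.135 m and (distance between flask_58 and setter_a below 0.012 m or distance between flask_58 and setter_b below 0.012 m or distance between flask_58 and setter_c below 0.012 m or distance between flask_58 and setter_d below 0.012 m) and horizontal distance between flask_58 and firebrick between 0.159 and 0.219 m and (distance between flask_76 and setter_a below 0.012 m or distance between flask_76 and setter_b below 0.012 m or distance between flask_76 and setter_c below 0.012 m or distance between flask_76 and setter_d below 0.012 m) and horizontal distance between flask_76 and firebrick between 0.243 and 0.303 m and (distance between flask_94 and setter_a below 0.012 m or distance between flask_94 and setter_b below 0.012 m or distance between flask_94 and setter_c below 0.012 m or distance between flask_94 and setter_d below 0.012 m) and horizontal distance between flask_94 and firebrick between 0.327 and 0.387 m and distance between flanged_flask and firebrick below 0.015 m and angle between each of flask_40, flask_58, flask_76, flask_94, flanged_flask's own z axis and vertical below 0.1 rad and linear speed of each of flask_40, flask_58, flask_76, flask_94, flanged_flask below 0.01 m/s and angular speed of each of flask_40, flask_58, flask_76, flask_94, flanged_flask below 0.1 rad/s); the robot touches nothing.
It fails at once if A flask is tipped more than 0.5 rad from upright (flask 40) (angle between flask_40's own z axis and vertical above 0.5 rad).
It fails at once if A flask is tipped more than 0.5 rad from upright (flask 58) (angle between flask_58's own z axis and vertical above 0.5 rad).
It fails at once if A flask is tipped more than 0.5 rad from upright (flask 76) (angle between flask_76's own z axis and vertical above 0.5 rad).
It fails at once if A flask is tipped more than 0.5 rad from upright (flask 94) (angle between flask_94's own z axis and vertical above 0.5 rad).
It fails at once if A flask is tipped more than 0.5 rad from upright (flanged flask) (angle between flanged_flask's own z axis and vertical above 0.5 rad).
It also fails if it takes over 104 s, if anything falls off the work surface, if the arm or the gripper's body presses on something with over 40 N, if the wrist force passes 120 N, or if a joint passes its speed limit or range.

## Working session

There is one attempt and no reset: what is moved stays moved. The work goes in short steps, Python scripts to look and compute and a tool call to move; the robot and the scene stay as the last step left them, time stands still between calls to the robot, and variables do not carry over. Pictures are saved under pics/ and viewed, at most 14 in all, crops included, and the job is handed in when it is done.

Besides the shell and the picture viewer there is one more tool, called after ">>>" by a JSON object that holds its "name" and its "arguments", one argument or row to a line. move_arm: Moves the arm, as the interface text tells. Its arguments: {"type":"object","properties":{"moves":{"type":"array","items":{"type":"array"}},"grip_force":{"type":"number"}},"required":["moves"]}

```bash
mkdir -p pics; ls; cat > h.py <<'E'
from station import bot
import numpy as np, cv2
def world(s,u,v,d=None,z=None):
    r=np.array([(u-s["cx"])/s["fx"],(v-s["cy"])/s["fy"],1.0])
    R=np.array(s["R"]);t=np.array(s["t"])
    if d is not None: return R.T@(r*d-t)
    c=-R.T@t; w=R.T@r
    return c+w*(z-c[2])/w[2]
def save(s,n): cv2.imwrite(f"pics/{n}.png",cv2.cvtColor(s["color"],cv2.COLOR_RGB2BGR))
def cloud(s):
    v,u=np.indices(s["depth"].shape); d=s["depth"]
    p=np.stack([(u-s["cx"])/s["fx"]*d,(v-s["cy"])/s["fy"]*d,d],-1)
    return (p-np.array(s["t"]))@np.array(s["R"])
E
python3 - <<'E'
from h import *
st=bot.get_state();print(st)
a=[]
for c in ("top","side"):
    s=bot.snapshot(c);a.append(s["color"]);save(s,c+"0")
    print(c,s["fx"],s["cx"],s["cy"],(-np.array(s["R"]).T@s["t"]).round(3))
    for n in ["flask_40","flask_58","flask_76","flask_94","flanged_flask","setter_a","firebrick"]:
        for b in bot.boxes_of(n,c):
            u,v,w,h=b["extent"];d=s["depth"][int(v),int(u)]
            print(n,round(b["score"],2),np.round(b["extent"]),world(s,u,v,d=d).round(3))
E
```

```text
pics
{'time_s': 0.0, 'qpos': array([ 1.39350199,  0.50835784, -0.23752091,  1.50113901,  0.12571093,
        1.14889766, -0.15480013]), 'joint_velocities': array([ 0.00146178, -0.0004779 ,  0.00143128,  0.00109586, -0.00185691,
        0.000202  ,  0.00117083]), 'effort': array([-1.60559230e-03, -6.20610809e+01, -2.18733698e+00, -2.49664432e+01,
        1.26624704e-02,  1.17903203e-02,  4.46794729e-05]), 'tcp_pos': array([ 0.17417859, -0.59971277,  0.23041499]), 'ee_rot': array([-3.13978210e+00,  4.35931224e-05,  2.82813354e-01]), 'contact_force': array([-0.43097027, -0.36049158,  0.75260961]), 'ft_torque': array([0.03671061, 0.00454779, 0.01829932]), 'grasp_force': 0.0, 'finger_gap': 0.0855700153098785}
top 456.40947091763576 245.7810423854864 198.1549929874615 [ 0.423 -0.     0.942]
flask_40 0.89 [164. 270.  30.  23.] [0.433 0.165 0.092]
flask_40 0.77 [348. 270.  34.  25.] [ 0.426 -0.178  0.075]
flask_40 0.76 [220. 265.  30.  26.] [0.44  0.065 0.038]
flask_40 0.62 [288. 263.  25.  24.] [ 0.44  -0.068  0.056]
flask_58 0.89 [164. 270.  30.  23.] [0.433 0.165 0.092]
flask_58 0.77 [348
[... 1919 characters left out ...]
lask_94 0.78 [183. 202.  26.  37.] [0.436 0.041 0.037]
flask_94 0.64 [263. 195.  35.  23.] [0.589 0.033 0.014]
flask_94 0.58 [170. 158.  32.  54.] [0.435 0.145 0.067]
flask_94 0.57 [202. 246.  36.  48.] [ 0.441 -0.096  0.057]
flanged_flask 0.68 [370. 217.  44.  55.] [ 0.72  -0.126  0.051]
flanged_flask 0.62 [308. 243.  38.  57.] [ 0.589 -0.158  0.07 ]
setter_a 0.89 [264. 197.  30.  25.] [0.588 0.022 0.016]
setter_a 0.75 [246. 175.  31.  28.] [0.579 0.105 0.015]
setter_a 0.7 [282. 227.  36.  28.] [ 0.59  -0.062  0.014]
setter_a 0.6 [308. 243.  39.  56.] [ 0.588 -0.157  0.069]
setter_a 0.53 [309. 266.  42.  14.] [ 0.592 -0.162  0.021]
firebrick 0.93 [351. 306.  96.  89.] [ 0.609 -0.254  0.035]
```

```bash
python3 -c "
import cv2,numpy as np
a=cv2.imread('pics/top0.png');b=cv2.imread('pics/side0.png')
cv2.imwrite('pics/both.png',np.vstack([a[:,:],b])[:, :])
"
```

```text
(no output)
```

View pics/top0.png

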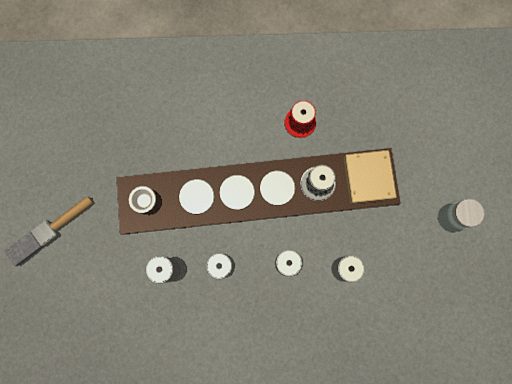

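View pics/side0.png

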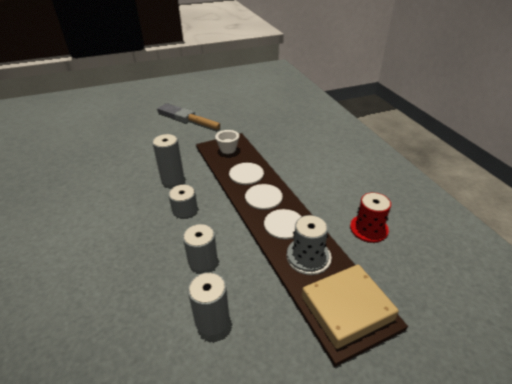

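The top view shows the row of white setters at about (196,196), (237,192), (277,187) and (318,182). Firebrick is at (371,177), crucible at (142,199).

Candidates in the top view:
- **Flanged flask:** grey at (320,180), or the red look-alike at (301,118). I choose the grey one on the setter.
- **Plain flasks:** white tops with a hole at (159,269), (219,266), (289,263) and (351,268). The look-alike is the holeless pinkish cylinder at (468,213).

Next I'll measure the positions and check these choices in a close crop.

```bash
cat > meas.py <<'E'
from h import *
def tops(s,guess,lo=None):
    P=cloud(s); ok=s["depth"]>0; out=[]
    for (x,y,z,r) in guess:
        m=ok&(np.hypot(P[...,0]-x,P[...,1]-y)<r)&(abs(P[...,2]-z)<7)
        q=P[m]
        if len(q)<20: out.append(None); continue
        (c,rad)=cv2.minEnclosingCircle(q[:,:2].astype(np.float32))
        out.append((np.round(q.mean(0),4),np.round(c,4),round(rad,4),len(q)))
    return out
E
python3 - <<'E'
from meas import *
G={"76?":(.426,-.178,.076,.04),"58?":(.44,-.068,.058,.04),"40?":(.44,.065,.04,.04),"94?":(.433,.165,.094,.04),"fl":(.60,-.13,.083,.04),"s1":(.596,-.05,.017,.041),"s2":(.584,.032,.017,.041),"s3":(.579,.115,.017,.041),"brick":(.607,-.24,.037,.09)}
im={}
for c in("top","side"):
    s=bot.snapshot(c);im[c]=s["color"]
    for k,o in zip(G,tops(s,G.values())): print(c,k,o)
    if c=="top":
        for b in bot.boxes_of("setter_a",c): print(b["score"],world(s,*b["extent"][:2],z=.017).round(4))
        for b in bot.boxes_of("firebrick",c): print(b["score"],world(s,*b["extent"][:2],z=.037).round(4))
        h=cv2.cvtColor(s["color"],cv2.COLOR_RGB2GRAY)
        n,l,stt,cen=cv2.connectedComponentsWithStats((h>200).astype(np.uint8))
        for i in range(1,n):
            if stt[i,4]>200: print(cen[i].round(1),stt[i],world(s,*cen[i],z=.017).round(4),world(s,*cen[i],z=.06).round(4))
a=cv2.resize(im["top"][100:290,140:490],(790,430));b=cv2.resize(im["side"][120:350,140:420],None,fx=1.5,fy=1.5)
cv2.imwrite("pics/crop1.png",a[...,::-1])
cv2.imwrite("pics/crop2.png",b[...,::-1])
E
```

```text
top 76? (array([ 0.4259, -0.1724,  0.0364]), array([ 0.426, -0.178]), 0.04, 1288)
top 58? (array([ 0.4393, -0.066 ,  0.0248]), array([ 0.44 , -0.068]), 0.0401, 1217)
top 40? (array([0.4395, 0.0637, 0.016 ]), array([0.44 , 0.065]), 0.0401, 1213)
top 94? (array([0.4326, 0.1614, 0.0444]), array([0.433 , 0.1647]), 0.0399, 1382)
top fl (array([ 0.5944, -0.1266,  0.0482]), array([ 0.6001, -0.1298]), 0.0399, 1239)
top s1 (array([ 0.5951, -0.0499,  0.0146]), array([ 0.596, -0.05 ]), 0.041, 1203)
top s2 (array([0.5832, 0.0318, 0.0146]), array([0.584, 0.032]), 0.0411, 1213)
top s3 (array([0.5782, 0.1145, 0.0147]), array([0.5789, 0.115 ]), 0.0411, 1214)
top brick (array([ 0.6021, -0.238 ,  0.0179]), array([ 0.607, -0.24 ]), 0.09, 5482)
0.91 [0.5762 0.1125 0.017 ]
0.73 [0.5875 0.0318 0.017 ]
0.68 [ 0.5949 -0.0548  0.017 ]
0.56 [ 0.6323 -0.1216  0.017 ]
0.92 [ 0.6083 -0.2403  0.037 ]
0.35 [ 0.6011 -0.137   0.037 ]
0.33 [ 0.4386 -0.0698  0.037 ]
[302.9 111.9] [292 102  22  21 315] [ 0.7575 -0.1127  0.017 ] [ 0.742  -0.1075  0.06  ]
[321.9 176.9] [311 166  23  23 379] [ 0.6162 -0.1463  0.017 ] [ 0.
[... 662 characters left out ...]
ray([ 0.4259, -0.1781]), 0.0401, 2902)
side 58? (array([ 0.439 , -0.0804,  0.029 ]), array([ 0.4401, -0.0682]), 0.04, 1833)
side 40? (array([0.4386, 0.0538, 0.0181]), array([0.44  , 0.0651]), 0.04, 1179)
side 94? (array([0.4327, 0.1569, 0.0463]), array([0.4331, 0.165 ]), 0.04, 1482)
side fl (array([ 0.5928, -0.1455,  0.0509]), array([ 0.5999, -0.1301]), 0.0401, 2062)
side s1 (array([ 0.5894, -0.0519,  0.0149]), array([ 0.596, -0.05 ]), 0.0411, 962)
side s2 (array([0.5824, 0.027 , 0.0148]), array([0.5839, 0.0319]), 0.0409, 909)
side s3 (array([0.5774, 0.109 , 0.015 ]), array([0.5789, 0.1147]), 0.0409, 708)
side brick (array([ 0.5962, -0.2491,  0.0192]), array([ 0.607, -0.24 ]), 0.0901, 12071)
```

View pics/crop1.png

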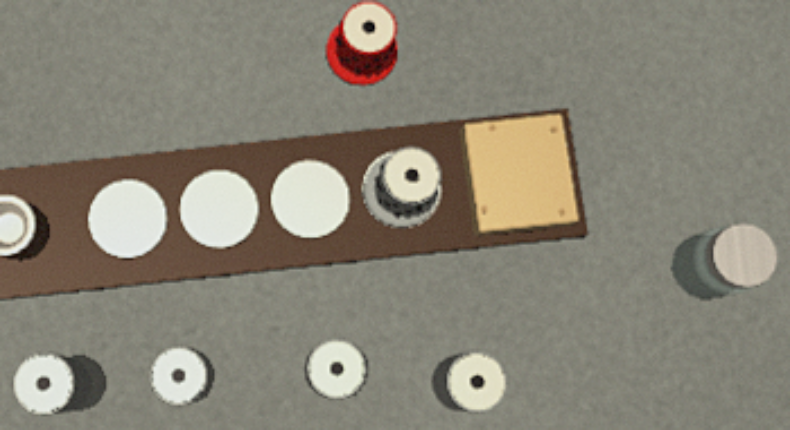

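The crop confirms it: the grey flanged flask with dark side holes stands on the setter next to the firebrick (crop pixel 405,190), and the red copy is at (365,40). The four plain flasks with holed tops are in front of the row, and the holeless cylinder at (745,255) is a decoy. I'll move over the flanged flask first.

>>> {"name": "move_arm", "arguments": {
  "moves": [
    [[36,39,0],[0,0,0.115],0],
    [[72,78,0],[0,0,0.23],0],
    [[107,116,0],[0,0,0.343],0],
    [[107,116,0],[0,0,0.343],0]
  ],
  "grip_force": 60
}}

```text
time_s: 1.33
tcp_pos: [0.2836, -0.4816, 0.2315]
ee_rot: [3.141, -0.001, 0.634]
contact_force: [1.8, -0.0, -0.8]
finger_gap: 0.0857
grasp_force: 0.0
```

>>> {"name": "move_arm", "arguments": {
  "moves": [
    [[25,28,0],[0,0,0.085],0],
    [[50,56,0],[0,0,0.17],0],
    [[75,84,0],[0,0,0.255],0],
    [[107,116,0],[0,0,0.343],0],
    [[107,116,0],[0,0,0.343],0]
  ]
}}

```text
time_s: 1.75
tcp_pos: [0.3945, -0.3612, 0.2322]
ee_rot: [3.139, -0.005, 0.984]
contact_force: [0.2, 1.3, 0.1]
finger_gap: 0.0855
grasp_force: 0.0
```

>>> {"name": "move_arm", "arguments": {
  "moves": [
    [[25,28,0],[0,0,0.085],0],
    [[50,56,0],[0,0,0.17],0],
    [[75,84,0],[0,0,0.255],0],
    [[107,116,0],[0,0,0.343],0],
    [[107,116,0],[0,0,0.343],0]
  ]
}}

```text
time_s: 2.17
tcp_pos: [0.5007, -0.2447, 0.2321]
ee_rot: [3.138, -0.005, 1.326]
contact_force: [-0.1, 0.9, 0.5]
finger_gap: 0.0853
grasp_force: 0.0
```

>>> {"name": "move_arm", "arguments": {
  "moves": [
    [[25,28,0],[0,0,0.085],0],
    [[50,56,0],[0,0,0.17],0],
    [[75,84,0],[0,0,0.255],0],
    [[107,116,0],[0,0,0.343],0],
    [[107,116,0],[0,0,0.343],0]
  ]
}}

```text
time_s: 2.58
tcp_pos: [0.6064, -0.1282, 0.2315]
ee_rot: [3.138, -0.005, 1.668]
contact_force: [-1.4, 0.1, 0.4]
finger_gap: 0.0854
grasp_force: 0.0
```

>>> {"name": "move_arm", "arguments": {
  "moves": [
    [[0,0,-40],[0,0,0],0],
    [[0,0,-80],[0,0,0],0],
    [[0,0,-80],[0,0,0],0],
    [[0,0,-80],[0,0,0],0]
  ]
}}

```text
time_s: 2.92
tcp_pos: [0.601, -0.1366, 0.15]
ee_rot: [-3.137, -0.001, 1.654]
contact_force: [-0.1, 0.3, 0.3]
finger_gap: 0.0857
grasp_force: 0.0
```

```bash
python3 - <<'E'
from h import *
s=bot.snapshot("wrist");save(s,"w1");st=bot.get_state();print(st["tcp_pos"],st["ee_rot"])
print(s["fx"],s["cx"],s["cy"],np.array(s["R"]).round(3),(-np.array(s["R"]).T@s["t"]).round(3),bot.boxes_of("flanged_flask","wrist"))
E
```

```text
[ 0.6025537  -0.13647387  0.15218842] [-3.14137852e+00 -3.84182474e-04  1.65393503e+00]
297.3186396354542 255.36081593226166 195.14306106386215 [[ 0.997  0.083 -0.004]
 [ 0.081 -0.95   0.301]
 [ 0.021 -0.301 -0.954]] [ 0.596 -0.06   0.292] [{'extent': [257.4, 196.3, 68.1, 91.0], 'score': 0.62}, {'extent': [398.4, 173.1, 81.5, 73.6], 'score': 0.58}]
```

View pics/w1.png

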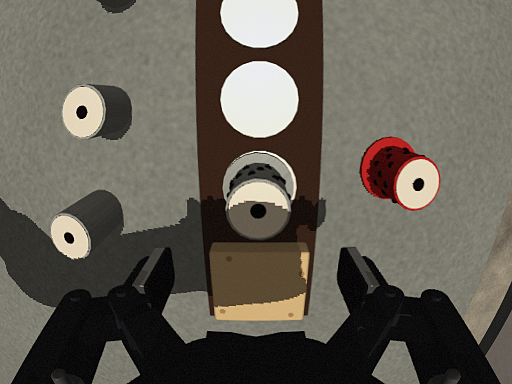

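Wrist view: the grey flanged flask (258,210) is centred between the fingers, which close across the row. The red one at (415,185) is well clear. Going down to grasp.

>>> {"name": "move_arm", "arguments": {
  "moves": [
    [[0,0,-35],[0,0,0],0],
    [[0,0,-70],[0,0,0],0],
    [[0,0,-100],[0,0,0],0],
    [[0,0,-115],[0,0,0],0],
    [[0,0,-115],[0,0,0],0]
  ]
}}

```text
time_s: 3.43
tcp_pos: [0.6018, -0.1367, 0.0353]
ee_rot: [-3.14, -0.0, 1.654]
contact_force: [-0.7, 0.4, 0.7]
finger_gap: 0.0851
grasp_force: 0.0
```

>>> {"name": "move_arm", "arguments": {
  "moves": [
    [[0,0,0],[0,0,0],1],
    [[0,0,0],[0,0,0],1],
    [[0,0,0],[0,0,0],1],
    [[0,0,0],[0,0,0],1],
    [[0,0,0],[0,0,0],1]
  ]
}}

```text
time_s: 3.85
tcp_pos: [0.6036, -0.1365, 0.039]
ee_rot: [3.138, 0.002, 1.654]
contact_force: [-1.5, -0.2, 9.6]
finger_gap: 0.0491
grasp_force: 61.5
```

>>> {"name": "move_arm", "arguments": {
  "moves": [
    [[0,0,0],[0,0,0],1],
    [[0,0,0],[0,0,0],1],
    [[0,0,0],[0,0,0],1],
    [[0,0,0],[0,0,0],1],
    [[0,0,0],[0,0,0],1]
  ]
}}

```text
time_s: 4.27
tcp_pos: [0.6036, -0.1365, 0.039]
ee_rot: [3.138, 0.002, 1.654]
contact_force: [-1.6, 0.2, 8.6]
finger_gap: 0.0491
grasp_force: 61.5
```

>>> {"name": "move_arm", "arguments": {
  "moves": [
    [[0,0,8],[0,0,0],1],
    [[0,0,24],[0,0,0],1],
    [[0,0,42],[0,0,0],1],
    [[0,0,52],[0,0,0],1],
    [[0,0,52],[0,0,0],1]
  ]
}}

```text
time_s: 4.68
tcp_pos: [0.604, -0.1362, 0.0914]
ee_rot: [3.137, 0.001, 1.655]
contact_force: [0.7, -0.9, -4.4]
finger_gap: 0.049
grasp_force: 62.7
```

>>> {"name": "move_arm", "arguments": {
  "moves": [
    [[1,-10,0],[0,0,0],1],
    [[3,-35,0],[0,0,0],1],
    [[6,-65,0],[0,0,0],1],
    [[8,-90,0],[0,0,0],1],
    [[9,-104,0],[0,0,0],1]
  ]
}}

```text
time_s: 5.1
tcp_pos: [0.61, -0.2457, 0.0866]
ee_rot: [-3.139, 0.002, 1.65]
contact_force: [-0.5, -0.2, -2.9]
finger_gap: 0.0487
grasp_force: 62.7
```

>>> {"name": "move_arm", "arguments": {
  "moves": [
    [[0,0,0],[0,0,0],1],
    [[0,0,-10],[0,0,0],1],
    [[0,0,-20],[0,0,0],1],
    [[0,0,-26],[0,0,0],1],
    [[0,0,-26],[0,0,0],1]
  ]
}}

```text
time_s: 5.52
tcp_pos: [0.6105, -0.2384, 0.0601]
ee_rot: [-3.139, -0.002, 1.657]
contact_force: [0.0, 0.2, -3.5]
finger_gap: 0.0485
grasp_force: 62.5
```

```bash
python3 - <<'E'
from h import *
a=[]
for c in("side","top"):
    s=bot.snapshot(c);a.append(s["color"])
v=cv2.resize(a[0][180:370,250:450],(400,380));t=cv2.resize(a[1][120:270,260:460],(400,380))
cv2.imwrite("pics/p1.png",np.hstack([v,t])[...,::-1])
st=bot.get_state();print(st["tcp_pos"],st["ee_rot"],st["contact_force"],st["finger_gap"])
E
```

```text
[ 0.61121354 -0.23901294  0.06166721] [-3.14056339e+00 -8.29829811e-04  1.65638345e+00] [ 0.05816266  0.49716262 -3.5592907 ] 0.049094798385977835
```

View pics/p1.png

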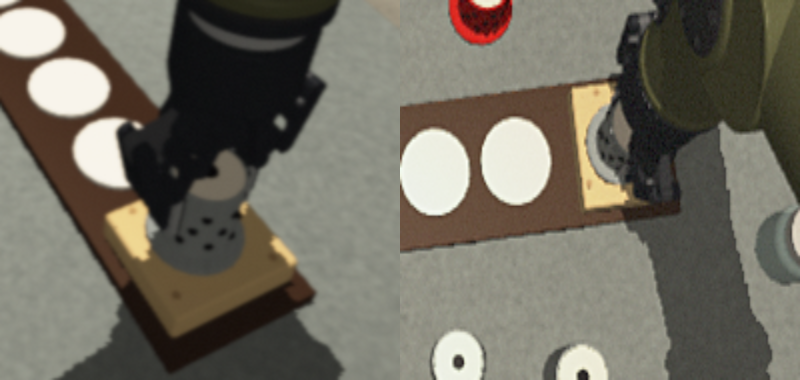

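The flanged flask hangs over the brick, upright and centred, about 2 mm above it. Lowering, releasing and backing off.

>>> {"name": "move_arm", "arguments": {
  "moves": [
    [[0,0,-1],[0,0,0],1],
    [[0,0,-2],[0,0,0],1],
    [[0,0,-3],[0,0,0],1],
    [[0,0,-3],[0,0,0],1]
  ]
}}

```text
time_s: 5.95
tcp_pos: [0.6113, -0.2402, 0.0593]
ee_rot: [-3.142, 0.0, 1.655]
contact_force: [-0.8, 0.3, -3.5]
finger_gap: 0.0489
grasp_force: 62.5
```

>>> {"name": "move_arm", "arguments": {
  "moves": [
    [[0,0,0],[0,0,0],0.5],
    [[0,0,0],[0,0,0],0.3],
    [[0,0,0],[0,0,0],0],
    [[0,0,0],[0,0,0],0],
    [[0,0,0],[0,0,0],0]
  ]
}}

```text
time_s: 6.37
tcp_pos: [0.6117, -0.2402, 0.0597]
ee_rot: [3.141, 0.0, 1.655]
contact_force: [0.6, -0.3, 0.5]
finger_gap: 0.0855
grasp_force: 0.0
```

>>> {"name": "move_arm", "arguments": {
  "moves": [
    [[0,0,15],[0,0,0],0],
    [[0,0,45],[0,0,0],0],
    [[0,0,80],[0,0,0],0],
    [[0,0,100],[0,0,0],0],
    [[0,0,100],[0,0,0],0]
  ]
}}

```text
time_s: 6.78
tcp_pos: [0.6142, -0.2403, 0.1649]
ee_rot: [3.134, 0.003, 1.655]
contact_force: [1.4, -0.4, -0.3]
finger_gap: 0.0853
grasp_force: 0.0
```

>>> {"name": "move_arm", "arguments": {
  "moves": [
    [[-37,11,0],[0,0,0],0],
    [[-74,23,0],[0,0,0],0],
    [[-111,35,0],[0,0,0],0],
    [[-148,46,0],[0,0,0],0],
    [[-183,57,0],[0,0,0],0]
  ]
}}

```text
time_s: 7.2
tcp_pos: [0.426, -0.1825, 0.1588]
ee_rot: [-3.141, 0.0, 1.655]
contact_force: [-0.3, -1.2, -0.1]
finger_gap: 0.0852
grasp_force: 0.0
```

>>> {"name": "move_arm", "arguments": {
  "moves": [
    [[0,0,0],[0,0,0],0],
    [[0,0,0],[0,0,0],0],
    [[0,0,-10],[0,0,0],0],
    [[0,0,-20],[0,0,0],0],
    [[0,0,-20],[0,0,0],0]
  ]
}}

```text
time_s: 7.62
tcp_pos: [0.4284, -0.1831, 0.1371]
ee_rot: [-3.14, -0.002, 1.655]
contact_force: [-0.9, -0.2, -1.1]
finger_gap: 0.0857
grasp_force: 0.0
```

```bash
python3 - <<'E'
from h import *
s=bot.snapshot("wrist");st=bot.get_state();print(st["tcp_pos"],st["ee_rot"])
save(s,"w2")
E
```

```text
[ 0.428491   -0.18292803  0.13768235] [-3.13985024e+00 -1.98887260e-03  1.65518058e+00]
```

View pics/w2.png

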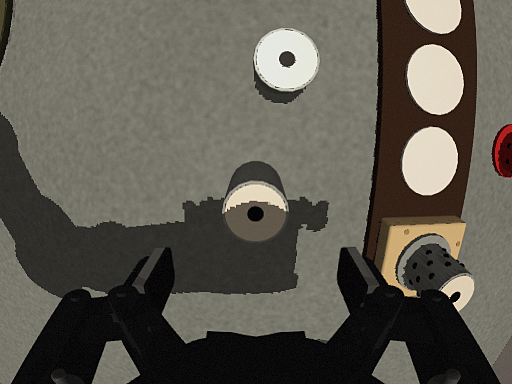

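The 76 mm flask (256,210) is centred between the fingers, and the flanged flask stands upright on the brick at (425,265). Grasping and lifting the 76.

>>> {"name": "move_arm", "arguments": {
  "moves": [
    [[0,0,-30],[0,0,0],0],
    [[0,0,-60],[0,0,0],0],
    [[0,0,-85],[0,0,0],0],
    [[0,0,-94],[0,0,0],0],
    [[0,0,-94],[0,0,0],0]
  ]
}}

```text
time_s: 8.08
tcp_pos: [0.4277, -0.1825, 0.0433]
ee_rot: [-3.138, -0.002, 1.656]
contact_force: [-0.1, -0.2, 0.4]
finger_gap: 0.0856
grasp_force: 0.0
```

>>> {"name": "move_arm", "arguments": {
  "moves": [
    [[0,0,0],[0,0,0],1],
    [[0,0,0],[0,0,0],1],
    [[0,0,0],[0,0,0],1],
    [[0,0,0],[0,0,0],1],
    [[0,0,0],[0,0,0],1]
  ]
}}

```text
time_s: 8.5
tcp_pos: [0.4291, -0.1836, 0.0468]
ee_rot: [3.139, 0.002, 1.655]
contact_force: [-0.3, -0.3, 6.5]
finger_gap: 0.0485
grasp_force: 60.7
```

>>> {"name": "move_arm", "arguments": {
  "moves": [
    [[0,0,8],[0,0,0],1],
    [[0,0,26],[0,0,0],1],
    [[0,0,50],[0,0,0],1],
    [[0,0,72],[0,0,0],1],
    [[0,0,80],[0,0,0],1]
  ]
}}

```text
time_s: 8.92
tcp_pos: [0.4295, -0.1834, 0.1285]
ee_rot: [3.138, 0.002, 1.655]
contact_force: [1.0, 0.1, -1.9]
finger_gap: 0.0485
grasp_force: 62.7
```

>>> {"name": "move_arm", "arguments": {
  "moves": [
    [[8,11,0],[0,0,0],1],
    [[24,32,0],[0,0,0],1],
    [[43,57,0],[0,0,0],1],
    [[62,82,0],[0,0,0],1],
    [[81,107,0],[0,0,0],1]
  ]
}}

```text
time_s: 9.33
tcp_pos: [0.5097, -0.0755, 0.1254]
ee_rot: [-3.141, 0.0, 1.654]
contact_force: [0.9, -0.9, -3.2]
finger_gap: 0.0486
grasp_force: 62.7
```

>>> {"name": "move_arm", "arguments": {
  "moves": [
    [[19,25,0],[0,0,0],1],
    [[38,50,0],[0,0,0],1],
    [[56,76,0],[0,0,0],1],
    [[72,97,0],[0,0,0],1],
    [[80,107,0],[0,0,0],1]
  ]
}}

```text
time_s: 9.75
tcp_pos: [0.5908, 0.035, 0.1254]
ee_rot: [3.14, -0.002, 1.658]
contact_force: [-0.3, 0.7, -2.1]
finger_gap: 0.0481
grasp_force: 62.7
```

>>> {"name": "move_arm", "arguments": {
  "moves": [
    [[0,0,0],[0,0,0],1],
    [[0,0,-15],[0,0,0],1],
    [[0,0,-35],[0,0,0],1],
    [[0,0,-52],[0,0,0],1],
    [[0,0,-58],[0,0,0],1]
  ]
}}

```text
time_s: 10.17
tcp_pos: [0.5871, 0.0284, 0.0648]
ee_rot: [-3.137, 0.001, 1.653]
contact_force: [-0.2, 0.7, -3.1]
finger_gap: 0.0486
grasp_force: 62.7
```

>>> {"name": "move_arm", "arguments": {
  "moves": [
    [[0,0,0],[0,0,0],1],
    [[0,0,-1],[0,0,0],1],
    [[0,0,-2],[0,0,0],1],
    [[0,0,-3],[0,0,0],1],
    [[0,0,-3],[0,0,0],1]
  ]
}}

```text
time_s: 10.58
tcp_pos: [0.5897, 0.0307, 0.0649]
ee_rot: [3.141, 0.0, 1.655]
contact_force: [0.2, -0.2, -2.2]
finger_gap: 0.0484
grasp_force: 62.7
```

>>> {"name": "move_arm", "arguments": {
  "moves": [
    [[0,0,-1],[0,0,0],1],
    [[0,0,-1],[0,0,0],0.5],
    [[0,0,-1],[0,0,0],0.2],
    [[0,0,-1],[0,0,0],0],
    [[0,0,-1],[0,0,0],0]
  ]
}}

```text
time_s: 11.0
tcp_pos: [0.5896, 0.0309, 0.0635]
ee_rot: [3.141, -0.0, 1.655]
contact_force: [0.0, 0.0, 0.8]
finger_gap: 0.0819
grasp_force: 0.0
```

>>> {"name": "move_arm", "arguments": {
  "moves": [
    [[0,0,0],[0,0,0],0],
    [[0,0,10],[0,0,0],0],
    [[0,0,40],[0,0,0],0],
    [[0,0,70],[0,0,0],0],
    [[0,0,77],[0,0,0],0]
  ]
}}

```text
time_s: 11.42
tcp_pos: [0.5915, 0.0319, 0.1453]
ee_rot: [3.135, -0.001, 1.655]
contact_force: [1.3, -0.6, 0.8]
finger_gap: 0.0853
grasp_force: 0.0
```

>>> {"name": "move_arm", "arguments": {
  "moves": [
    [[-20,-13,0],[0,0,0],0],
    [[-53,-36,0],[0,0,0],0],
    [[-86,-58,0],[0,0,0],0],
    [[-120,-82,0],[0,0,0],0],
    [[-147,-99,0],[0,0,0],0]
  ]
}}

```text
time_s: 11.83
tcp_pos: [0.4395, -0.0699, 0.1403]
ee_rot: [-3.14, 0.001, 1.654]
contact_force: [0.2, -1.1, -0.1]
finger_gap: 0.0853
grasp_force: 0.0
```

>>> {"name": "move_arm", "arguments": {
  "moves": [
    [[0,0,0],[0,0,0],0],
    [[0,0,0],[0,0,0],0],
    [[0,0,-15],[0,0,0],0],
    [[0,0,-30],[0,0,0],0],
    [[0,0,-30],[0,0,0],0]
  ]
}}

```text
time_s: 12.25
tcp_pos: [0.4426, -0.0674, 0.109]
ee_rot: [-3.14, -0.001, 1.656]
contact_force: [0.4, -0.5, -0.4]
finger_gap: 0.0855
grasp_force: 0.0
```

```bash
python3 - <<'E'
from h import *
s=bot.snapshot("wrist");st=bot.get_state();print(st["tcp_pos"],st["ee_rot"])
save(s,"w3")
E
```

```text
[ 0.44282351 -0.06720452  0.10982319] [-3.14057387e+00 -1.10987381e-03  1.65634015e+00]
```

View pics/w3.png

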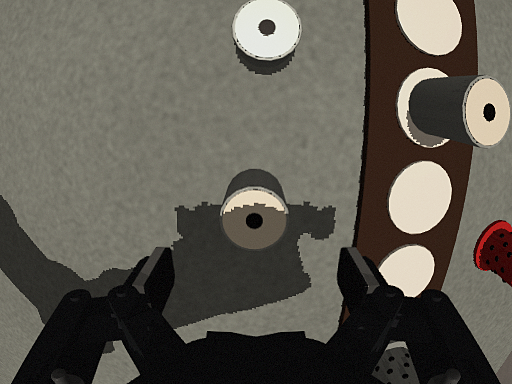

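The 76 stands on its setter (430,108). The 58 is centred between the fingers at (255,215). Grasping it.

>>> {"name": "move_arm", "arguments": {
  "moves": [
    [[0,0,-30],[0,0,0],0],
    [[0,0,-60],[0,0,0],0],
    [[0,0,-78],[0,0,0],0],
    [[0,0,-84],[0,0,0],0],
    [[0,0,-84],[0,0,0],0]
  ]
}}

```text
time_s: 12.72
tcp_pos: [0.4427, -0.0674, 0.0258]
ee_rot: [-3.14, -0.001, 1.656]
contact_force: [0.7, -0.5, -0.3]
finger_gap: 0.0851
grasp_force: 0.0
```

>>> {"name": "move_arm", "arguments": {
  "moves": [
    [[0,0,0],[0,0,0],1],
    [[0,0,0],[0,0,0],1],
    [[0,0,0],[0,0,0],1],
    [[0,0,0],[0,0,0],1],
    [[0,0,0],[0,0,0],1]
  ]
}}

```text
time_s: 13.13
tcp_pos: [0.443, -0.0683, 0.0278]
ee_rot: [3.139, 0.001, 1.655]
contact_force: [-2.2, 0.5, 11.0]
finger_gap: 0.0488
grasp_force: 60.4
```

>>> {"name": "move_arm", "arguments": {
  "moves": [
    [[0,0,8],[0,0,0],1],
    [[0,0,22],[0,0,0],1],
    [[0,0,40],[0,0,0],1],
    [[0,0,54],[0,0,0],1],
    [[0,0,60],[0,0,0],1]
  ]
}}

```text
time_s: 13.55
tcp_pos: [0.4431, -0.0683, 0.0885]
ee_rot: [3.139, 0.001, 1.655]
contact_force: [0.3, -0.0, -1.8]
finger_gap: 0.049
grasp_force: 62.3
```

>>> {"name": "move_arm", "arguments": {
  "moves": [
    [[15,1,0],[0,0,0],1],
    [[50,5,0],[0,0,0],1],
    [[90,9,0],[0,0,0],1],
    [[130,13,0],[0,0,0],1],
    [[154,15,0],[0,0,0],1]
  ]
}}

```text
time_s: 13.97
tcp_pos: [0.6002, -0.0527, 0.0868]
ee_rot: [3.139, -0.001, 1.654]
contact_force: [-0.1, -0.0, -1.8]
finger_gap: 0.0483
grasp_force: 62.7
```

>>> {"name": "move_arm", "arguments": {
  "moves": [
    [[0,0,0],[0,0,0],1],
    [[0,0,-12],[0,0,0],1],
    [[0,0,-28],[0,0,0],1],
    [[0,0,-39],[0,0,0],1],
    [[0,0,-39],[0,0,0],1]
  ]
}}

```text
time_s: 14.38
tcp_pos: [0.5938, -0.0537, 0.0448]
ee_rot: [-3.137, -0.0, 1.655]
contact_force: [-0.3, 0.5, -1.8]
finger_gap: 0.0486
grasp_force: 65.0
```

>>> {"name": "move_arm", "arguments": {
  "moves": [
    [[0,0,0],[0,0,0],1],
    [[0,0,-1],[0,0,0],1],
    [[0,0,-2],[0,0,0],1],
    [[0,0,-2.5],[0,0,0],1],
    [[0,0,-2.5],[0,0,0],1]
  ]
}}

```text
time_s: 14.8
tcp_pos: [0.5964, -0.0533, 0.045]
ee_rot: [3.141, 0.0, 1.655]
contact_force: [0.1, 0.6, -1.6]
finger_gap: 0.0482
grasp_force: 65.0
```

>>> {"name": "move_arm", "arguments": {
  "moves": [
    [[0,0,0],[0,0,0],0.5],
    [[0,0,0],[0,0,0],0.2],
    [[0,0,0],[0,0,0],0],
    [[0,0,0],[0,0,0],0],
    [[0,0,0],[0,0,0],0]
  ]
}}

```text
time_s: 15.22
tcp_pos: [0.5966, -0.0531, 0.045]
ee_rot: [3.141, 0.0, 1.655]
contact_force: [0.1, -0.5, 0.1]
finger_gap: 0.0855
grasp_force: 0.0
```

>>> {"name": "move_arm", "arguments": {
  "moves": [
    [[0,0,10],[0,0,0],0],
    [[0,0,40],[0,0,0],0],
    [[0,0,75],[0,0,0],0],
    [[0,0,90.5],[0,0,0],0],
    [[0,0,90.5],[0,0,0],0]
  ]
}}

```text
time_s: 15.63
tcp_pos: [0.5988, -0.0525, 0.1403]
ee_rot: [3.134, 0.001, 1.655]
contact_force: [0.4, 0.3, 1.0]
finger_gap: 0.0854
grasp_force: 0.0
```

>>> {"name": "move_arm", "arguments": {
  "moves": [
    [[-25,19,0],[0,0,0],0],
    [[-57,44,0],[0,0,0],0],
    [[-90,69,0],[0,0,0],0],
    [[-123,94,0],[0,0,0],0],
    [[-156,120,0],[0,0,0],0]
  ]
}}

```text
time_s: 16.05
tcp_pos: [0.4386, 0.0671, 0.1351]
ee_rot: [-3.141, 0.0, 1.654]
contact_force: [0.4, 0.7, 1.1]
finger_gap: 0.0855
grasp_force: 0.0
```

>>> {"name": "move_arm", "arguments": {
  "moves": [
    [[0,0,0],[0,0,0],0],
    [[0,0,0],[0,0,0],0],
    [[0,0,-15],[0,0,0],0],
    [[0,0,-45],[0,0,0],0],
    [[0,0,-45],[0,0,0],0]
  ]
}}

```text
time_s: 16.47
tcp_pos: [0.4397, 0.0651, 0.0872]
ee_rot: [-3.137, 0.0, 1.653]
contact_force: [-1.2, -0.4, 0.4]
finger_gap: 0.0855
grasp_force: 0.0
```

```bash
python3 - <<'E'
from h import *
s=bot.snapshot("wrist");st=bot.get_state();print(st["tcp_pos"],st["ee_rot"])
save(s,"w4")
E
```

```text
[0.43989521 0.06557098 0.08874389] [-3.13714504e+00  3.52822143e-04  1.65403756e+00]
```

View pics/w4.png

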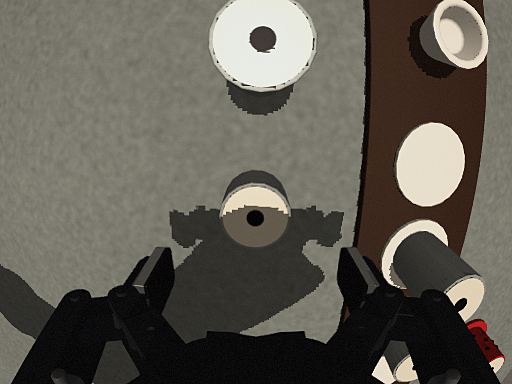

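The 40 (255,215) is centred between the fingers and all other flasks are standing. Grasping it.

>>> {"name": "move_arm", "arguments": {
  "moves": [
    [[0,0,-30],[0,0,0],0],
    [[0,0,-60],[0,0,0],0],
    [[0,0,-77],[0,0,0],0],
    [[0,0,-83],[0,0,0],0],
    [[0,0,-83],[0,0,0],0]
  ]
}}

```text
time_s: 16.93
tcp_pos: [0.4409, 0.0663, 0.0069]
ee_rot: [-3.14, 0.001, 1.655]
contact_force: [-0.2, -0.7, 0.7]
finger_gap: 0.0854
grasp_force: 0.0
```

>>> {"name": "move_arm", "arguments": {
  "moves": [
    [[0,0,0],[0,0,0],1],
    [[0,0,0],[0,0,0],1],
    [[0,0,0],[0,0,0],1],
    [[0,0,0],[0,0,0],1],
    [[0,0,0],[0,0,0],1]
  ]
}}

```text
time_s: 17.35
tcp_pos: [0.4413, 0.0665, 0.0087]
ee_rot: [3.139, 0.001, 1.654]
contact_force: [-2.1, -0.2, 9.7]
finger_gap: 0.0484
grasp_force: 60.4
```

>>> {"name": "move_arm", "arguments": {
  "moves": [
    [[0,0,10],[0,0,0],1],
    [[0,0,35],[0,0,0],1],
    [[0,0,65],[0,0,0],1],
    [[0,0,90],[0,0,0],1],
    [[0,0,100],[0,0,0],1]
  ]
}}

```text
time_s: 17.77
tcp_pos: [0.4418, 0.067, 0.1106]
ee_rot: [3.137, -0.0, 1.655]
contact_force: [0.3, 0.1, -2.7]
finger_gap: 0.0488
grasp_force: 62.4
```

>>> {"name": "move_arm", "arguments": {
  "moves": [
    [[8,-10,0],[0,0,0],1],
    [[24,-30,0],[0,0,0],1],
    [[43,-54,0],[0,0,0],1],
    [[62,-78,0],[0,0,0],1],
    [[81,-102,0],[0,0,0],1]
  ]
}}

```text
time_s: 18.18
tcp_pos: [0.5221, -0.0369, 0.1074]
ee_rot: [3.142, 0.001, 1.655]
contact_force: [1.2, 0.3, -1.7]
finger_gap: 0.0488
grasp_force: 62.4
```

>>> {"name": "move_arm", "arguments": {
  "moves": [
    [[19,-24,0],[0,0,0],1],
    [[38,-48,0],[0,0,0],1],
    [[57,-71,0],[0,0,0],1],
    [[74,-92,0],[0,0,0],1],
    [[82,-102,0],[0,0,0],1]
  ]
}}

```text
time_s: 18.6
tcp_pos: [0.6049, -0.1418, 0.1067]
ee_rot: [3.141, 0.002, 1.65]
contact_force: [0.3, -1.1, -0.9]
finger_gap: 0.0487
grasp_force: 62.5
```

>>> {"name": "move_arm", "arguments": {
  "moves": [
    [[0,0,0],[0,0,0],1],
    [[0,0,-20],[0,0,0],1],
    [[0,0,-45],[0,0,0],1],
    [[0,0,-60],[0,0,0],1],
    [[0,0,-60],[0,0,0],1]
  ]
}}

```text
time_s: 19.02
tcp_pos: [0.6006, -0.1367, 0.044]
ee_rot: [-3.135, -0.002, 1.656]
contact_force: [-1.1, 0.0, -2.8]
finger_gap: 0.0485
grasp_force: 62.5
```

>>> {"name": "move_arm", "arguments": {
  "moves": [
    [[0,0,-8],[0,0,0],1],
    [[0,0,-16],[0,0,0],1],
    [[0,0,-20],[0,0,0],1],
    [[0,0,-21.5],[0,0,0],1],
    [[0,0,-21.5],[0,0,0],1]
  ]
}}

```text
time_s: 19.43
tcp_pos: [0.6037, -0.1373, 0.0262]
ee_rot: [3.141, 0.0, 1.655]
contact_force: [0.3, 0.1, -1.1]
finger_gap: 0.0487
grasp_force: 62.6
```

>>> {"name": "move_arm", "arguments": {
  "moves": [
    [[0,0,0],[0,0,0],1],
    [[0,0,0],[0,0,0],0.5],
    [[0,0,0],[0,0,0],0.2],
    [[0,0,0],[0,0,0],0],
    [[0,0,0],[0,0,0],0]
  ]
}}

```text
time_s: 19.85
tcp_pos: [0.6039, -0.1374, 0.0261]
ee_rot: [3.141, 0.0, 1.655]
contact_force: [-0.3, 0.2, 0.1]
finger_gap: 0.082
grasp_force: 0.0
```

>>> {"name": "move_arm", "arguments": {
  "moves": [
    [[0,0,0],[0,0,0],0],
    [[0,0,15],[0,0,0],0],
    [[0,0,55],[0,0,0],0],
    [[0,0,95],[0,0,0],0],
    [[0,0,134.5],[0,0,0],0]
  ]
}}

```text
time_s: 20.27
tcp_pos: [0.6032, -0.1371, 0.1617]
ee_rot: [-3.141, -0.001, 1.655]
contact_force: [1.3, -0.6, -0.1]
finger_gap: 0.0851
grasp_force: 0.0
```

>>> {"name": "move_arm", "arguments": {
  "moves": [
    [[-10,20,0],[0,0,0],0],
    [[-28,52,0],[0,0,0],0],
    [[-46,86,0],[0,0,0],0],
    [[-65,120,0],[0,0,0],0],
    [[-84,155,0],[0,0,0],0]
  ]
}}

```text
time_s: 20.68
tcp_pos: [0.5186, 0.0186, 0.1605]
ee_rot: [3.141, 0.0, 1.654]
contact_force: [-0.1, 0.6, 0.3]
finger_gap: 0.0849
grasp_force: 0.0
```

>>> {"name": "move_arm", "arguments": {
  "moves": [
    [[-19,35,0],[0,0,0],0],
    [[-38,70,0],[0,0,0],0],
    [[-57,105,0],[0,0,0],0],
    [[-75,138,0],[0,0,0],0],
    [[-85,156,0],[0,0,0],0]
  ]
}}

```text
time_s: 21.1
tcp_pos: [0.4323, 0.1777, 0.161]
ee_rot: [3.141, -0.002, 1.659]
contact_force: [-0.0, 0.4, -0.1]
finger_gap: 0.0852
grasp_force: 0.0
```

>>> {"name": "move_arm", "arguments": {
  "moves": [
    [[0,0,0],[0,0,0],0],
    [[0,0,0],[0,0,0],0],
    [[0,0,0],[0,0,0],0],
    [[0,0,0],[0,0,0],0]
  ]
}}

```text
time_s: 21.43
tcp_pos: [0.4353, 0.1724, 0.1601]
ee_rot: [-3.142, 0.001, 1.653]
contact_force: [0.4, -0.1, -0.5]
finger_gap: 0.0854
grasp_force: 0.0
```

```bash
python3 - <<'E'
from h import *
s=bot.snapshot("wrist");st=bot.get_state();print(st["tcp_pos"],st["ee_rot"])
save(s,"w5")
E
```

```text
[0.43530373 0.17234473 0.16013793] [-3.14144296e+00  4.37713106e-04  1.65236607e+00]
```

View pics/w5.png

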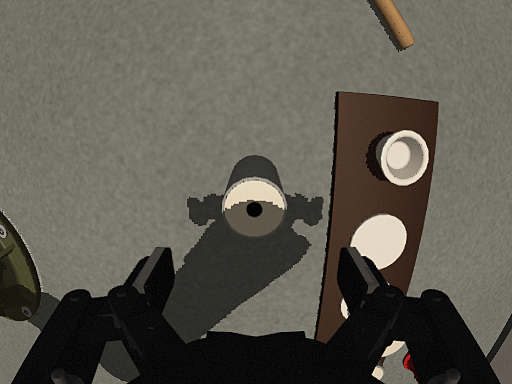

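The 94 (255,208) is centred between the fingers and the free end setter is at (378,243). Grasping it.

>>> {"name": "move_arm", "arguments": {
  "moves": [
    [[0,0,-30],[0,0,0],0],
    [[0,0,-65],[0,0,0],0],
    [[0,0,-93],[0,0,0],0],
    [[0,0,-102],[0,0,0],0],
    [[0,0,-102],[0,0,0],0]
  ]
}}

```text
time_s: 21.9
tcp_pos: [0.4338, 0.1724, 0.0565]
ee_rot: [-3.137, 0.001, 1.654]
contact_force: [0.1, -0.1, 0.4]
finger_gap: 0.0853
grasp_force: 0.0
```

>>> {"name": "move_arm", "arguments": {
  "moves": [
    [[0,0,0],[0,0,0],1],
    [[0,0,0],[0,0,0],1],
    [[0,0,0],[0,0,0],1],
    [[0,0,0],[0,0,0],1],
    [[0,0,0],[0,0,0],1]
  ]
}}

```text
time_s: 22.32
tcp_pos: [0.4354, 0.1739, 0.0599]
ee_rot: [3.139, -0.0, 1.655]
contact_force: [-1.9, -0.5, 6.7]
finger_gap: 0.0487
grasp_force: 60.7
```

>>> {"name": "move_arm", "arguments": {
  "moves": [
    [[0,0,8],[0,0,0],1],
    [[0,0,22],[0,0,0],1],
    [[0,0,40],[0,0,0],1],
    [[0,0,54],[0,0,0],1],
    [[0,0,60],[0,0,0],1]
  ]
}}

```text
time_s: 22.73
tcp_pos: [0.4353, 0.174, 0.1207]
ee_rot: [3.139, -0.001, 1.655]
contact_force: [0.1, 1.8, -3.4]
finger_gap: 0.0488
grasp_force: 62.7
```

>>> {"name": "move_arm", "arguments": {
  "moves": [
    [[15,-6,0],[0,0,0],1],
    [[45,-18,0],[0,0,0],1],
    [[82,-33,0],[0,0,0],1],
    [[118,-48,0],[0,0,0],1],
    [[147,-60,0],[0,0,0],1]
  ]
}}

```text
time_s: 23.15
tcp_pos: [0.5841, 0.1113, 0.1185]
ee_rot: [3.141, 0.001, 1.653]
contact_force: [-0.0, 0.5, -3.7]
finger_gap: 0.0489
grasp_force: 62.9
```

>>> {"name": "move_arm", "arguments": {
  "moves": [
    [[0,0,0],[0,0,0],1],
    [[0,0,-12],[0,0,0],1],
    [[0,0,-28],[0,0,0],1],
    [[0,0,-38],[0,0,0],1],
    [[0,0,-38],[0,0,0],1]
  ]
}}

```text
time_s: 23.57
tcp_pos: [0.5796, 0.1138, 0.0782]
ee_rot: [-3.138, 0.0, 1.656]
contact_force: [-0.6, 0.6, -3.7]
finger_gap: 0.0487
grasp_force: 63.4
```

>>> {"name": "move_arm", "arguments": {
  "moves": [
    [[0,0,0],[0,0,0],1],
    [[0,0,-1],[0,0,0],1],
    [[0,0,-2],[0,0,0],1],
    [[0,0,-3],[0,0,0],1],
    [[0,0,-3],[0,0,0],1]
  ]
}}

```text
time_s: 23.98
tcp_pos: [0.5816, 0.1136, 0.0774]
ee_rot: [3.141, 0.0, 1.655]
contact_force: [1.1, -0.5, -3.7]
finger_gap: 0.0484
grasp_force: 63.4
```

>>> {"name": "move_arm", "arguments": {
  "moves": [
    [[0,0,-1],[0,0,0],1],
    [[0,0,-1],[0,0,0],0.5],
    [[0,0,-1],[0,0,0],0.2],
    [[0,0,-1],[0,0,0],0],
    [[0,0,-1],[0,0,0],0]
  ]
}}

```text
time_s: 24.4
tcp_pos: [0.582, 0.1137, 0.0765]
ee_rot: [3.141, -0.0, 1.655]
contact_force: [-0.3, -0.0, 0.4]
finger_gap: 0.0821
grasp_force: 0.0
```

>>> {"name": "move_arm", "arguments": {
  "moves": [
    [[0,0,0],[0,0,0],0],
    [[0,0,15],[0,0,0],0],
    [[0,0,45],[0,0,0],0],
    [[0,0,80],[0,0,0],0],
    [[0,0,110],[0,0,0],0]
  ]
}}

```text
time_s: 24.82
tcp_pos: [0.5816, 0.1139, 0.1879]
ee_rot: [-3.141, -0.001, 1.655]
contact_force: [0.5, 0.1, -0.1]
finger_gap: 0.0851
grasp_force: 0.0
```

>>> {"name": "move_arm", "arguments": {
  "moves": [
    [[-20,30,0],[0,0,0],0],
    [[-40,60,0],[0,0,0],0],
    [[-60,90,0],[0,0,0],0],
    [[-80,120,0],[0,0,0],0],
    [[-100,150,0],[0,0,0],0]
  ]
}}

```text
time_s: 25.23
tcp_pos: [0.4807, 0.2648, 0.1865]
ee_rot: [3.141, -0.0, 1.654]
contact_force: [-0.1, 1.4, -0.5]
finger_gap: 0.0853
grasp_force: 0.0
```

>>> {"name": "move_arm", "arguments": {
  "moves": [
    [[-20,30,0],[0,0,0],0],
    [[-40,60,0],[0,0,0],0],
    [[-60,90,0],[0,0,0],0],
    [[-70,110,0],[0,0,0],0],
    [[-70,110,0],[0,0,0],0]
  ]
}}

```text
time_s: 25.65
tcp_pos: [0.4076, 0.3793, 0.1871]
ee_rot: [-3.141, -0.004, 1.663]
contact_force: [-0.4, 0.6, 0.2]
finger_gap: 0.0853
grasp_force: 0.0
```

```bash
python3 - <<'E'
from h import *
T=[("40",(.6031,-.1364),.057),("58",(.5959,-.0528),.075),("76",(.5887,.0307),.093),("94",(.5816,.1143),.111),("fl",(.611,-.2405),.103)]
a=[]
for c in("top","side"):
    s=bot.snapshot(c);a.append(s["color"])
    P=cloud(s)
    for n,p,z in T:
        m=(s["depth"]>0)&(abs(P[...,2]-z)<.006)&(np.hypot(P[...,0]-p[0],P[...,1]-p[1])<.045)
        q=P[m]; k=np.argwhere(m)
        if len(k)<20: print(c,n,"few",len(k)); continue
        (u,v),r=cv2.minEnclosingCircle(k[:,::-1].astype(np.float32))
        uv=k.mean(0)[::-1]; w=world(s,*uv,z=z); print(c,n,len(k),((w[:2]-p)*1000).round(1),q[:,2].mean().round(4))
cv2.imwrite("pics/end.png",np.hstack([cv2.resize(a[0],(400,300)),cv2.resize(a[1],(400,300))])[...,::-1])
E
```

```text
top 40 492 [-0.7  1.3] 0.0561
top 58 515 [-0.8 -0.1] 0.0742
top 76 533 [-1.2  1. ] 0.0923
top 94 553 [-2.6 -0.6] 0.1102
top fl 559 [-0.8  2.2] 0.1021
side 40 637 [-1.3 -4.8] 0.056
side 58 500 [-1.1 -6.6] 0.074
side 76 387 [-2.1 -5.9] 0.092
side 94 311 [-3.  -8.7] 0.1099
side fl 1031 [-2.1 -3.8] 0.1021
```

View pics/end.png

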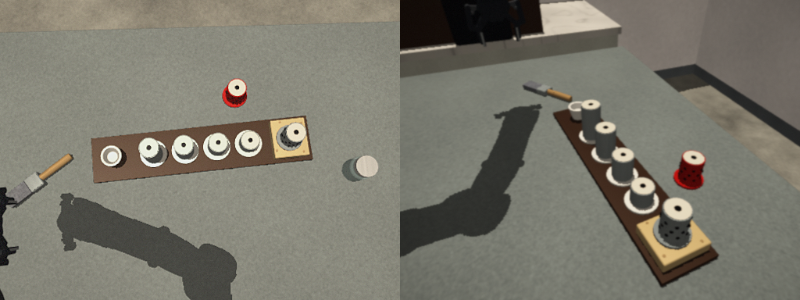

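Both views show the four flasks upright on the setters in the right order and the flanged flask on the brick. The top camera puts each within about 3 mm of centre, and the arm is clear. Handing in.

```bash
python3 -c "
from station import bot
print(bot.job_done())"
```

```text
the job is handed in; nothing more can be done
None
```

The job is handed in, verdict not shown: the 40, 58, 76 and 94 mm flasks stand on the setters from the firebrick outwards, and the flanged flask stands on the firebrick, all upright and within about 3 mm of centre by the top camera.

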